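# Nest two vial racks in the sample tray

### The arm

A 6-joint arm with a two-finger parallel gripper is mounted at the origin on the work surface. World frame = base frame: x ahead of the robot, y to its left, z up, the work surface at z = 0. Lengths are in mm, angles in degrees, forces in N, time in s.
With the tool pointing down it reaches from about 275 to 850 mm from the base axis. Payload 5.2 kg.
Tool frame: the origin (TCP) lies midway between the tips of the shut fingers; the grasp point (between the pads) lies 19 mm behind it; z points along the fingers, y is the direction in which the jaws open and shut (so a half turn about z gives the same grasp; the last joint's range is limited). The gripper opens to 85 mm and grips with 20 to 120 N. Pads are 22 mm wide; open, the fingers measure 114 mm over their backs; the gripper's body (76 mm by 85 mm) begins 54 mm behind the grasp point. The pads swing forward as they close: fully open they stand 13 mm farther back than shut.
Start: joints at [55.932, 14.817, 87.949, -0, 77.235, -11.62], TCP at [209.998, 508.336, 231.31] pointing down, gripper open.
Joint ranges: [-179.93, 179.93], [-52.35, 119.4], [10.71, 147.94], [-69.91, 249.91], [12.55, 155.21], [-178.61, 178.61]. Speed limits (degrees/s): [147.25, 147.25, 180, 180, 180, 180].

### API

Orientations are given as [roll, pitch, yaw] about the fixed x, y, z axes, in that order (R = Rz(yaw) Ry(pitch) Rx(roll)).
In Python, from cell import * gives the robot as it stands.
- The arm moves only by the shell command python3 -m jog 'ROWS' [FORCE]. ROWS is JSON, a list of rows, each a list of 7 numbers: the shift along the world's x, y, z in cm, then the turn, a rotation vector about the world's x, y, z in rad, then the finger opening in cm, from 0 to 8.54. In form: [[dx, dy, dz, ax, ay, az, grip], ...]. A call has 1 to 10 rows; each row is the pose to reach, as a shift and turn from the pose commanded when the call began; what a row does not reach only later rows make up. A row lasts 1/12 s, in which the tool goes at most 41.7 mm and 7.16 degrees, less where a joint would pass 70% of its speed; a pose out of reach is approached as far as the arm can. A call with a gripper value outside its range is refused whole. The fingers move at their own pace and stop on an object; FORCE is the grip in N (left out, the last holds). Time passes only in rows, so rows that repeat a pose let the fingers close. It gives the time, the measured TCP pose, the force and the opening at its end, in the units of the state.
- sense(): the state, without advancing time (a new reading comes with each control period).
- snapshot(name): name is "side" or "top"; returns a dict with "color" (420x560x3 uint8, blue, green, red), "intrinsics" (3x3 intrinsics, pixels), "k1" (the pictures are not rectified: a ray, as slopes to the right and down, at radius r is drawn at 1 + k1 r^2 times it, then the intrinsics apply), "extrinsics" (4x4, takes a point from world to camera coordinates). Camera axes: x right, y up, looking along -z (the intrinsics and any distortion apply to the point x, -y, -z); pixel columns grow to the right and rows downward; lengths in mm; the calibration is good to about 2 mm. A picture is of the moment at which its call begins. There is no depth.
- job_done(): hands the job in, once; it reports no verdict.
Trained networks look in the newest picture that a camera, given by its name, has taken for a name from the list of things; names that differ only in an ending like _2 or _b are one class to them, and where a whole thing is asked for, a point or a joint stands for the part that bears it (a point fixed in the world has none). Each returns a list of dicts, best first, with "p" (0 to 1); they miss things now and then, are a little off and sometimes report something else, mostly with a low value. They report only what shows in the picture. A call takes as long as a camera call. They do not tell look-alikes from the thing itself.
- spot_in(target, camera): "bbox" ([left, top, width, height] in pixels, round what is visible of it).
- regions_of(target, camera): "mask" (420x560 bool, what is visible of it) and "bbox" ([left, top, width, height] in pixels, round what is visible of it).
The state is a dict: "clock": time; "joint_positions": joint angles; "qd": joint speeds; "joint_torque": joint torques, N m; "eef_pos": TCP position; "ee_rot": TCP orientation; "ft_force": force on the tool from outside, world axes, zero at the start; "wrist_torque": the same for the moment, N m; "opening": finger opening in mm.
Only numpy, scipy, OpenCV 4.12 (cv2) and the standard library are available. Lean on these libraries where they do the work, as an engineer would, in place of code of your own. Each camera call takes 0.05 s, during which the arm holds its last target. There are 200 camera calls.

### The job

Load the sample tray: push the two vial racks along the bench into the open-ended steel tray, in the one order in which they interlock with the tray and with each other, until both are fully home and the last rack is flush with the ends of the tray's straight side walls. The vials are only loosely capped, so keep the racks flat on the bench, never lifting or tipping them, and do not disturb the other things around.

Things in the scene. Friction and masses are not known exactly. Their poses are not given: they have to be found in the camera images.
- tray: Steel tray screwed to the bench: no floor (racks slide on the bench), walls 20 mm high, 6 thick, at left, right and back, mouth towards the robot. Origin at bench level, middle of the mouth, level with the near ends of the straight side walls. x points into the tray (within 0.15 rad of the robot's x), y left. Inside 100 mm wide (y +-50), 129 deep (back wall x = 129).
- tray_key (a point): Tip of the rounded near end of the tray's key, 10 mm above the bench: a steel block 20 mm wide on the back wall, standing 18 mm out of it, centred at tray y = -18 mm. Axes as the tray's. It only fits the notched rack's front notch.
- tray_funnel (a point): Bench point at tray x = -43, y = 0 mm, midway between the outer ends of two guide walls (20 mm high) that flare like a funnel from the side walls at tray x = 0 to about y = +-65 (inner faces) at x = -43 mm, to lead a rack in.
- notched_rack: White vial rack, two notches, no tongue; goes in first. Body 64 (x) x 96 (y) x 24 mm, 0.2-0.35 kg. Origin: centre of its underside; x = its front, which enters first, within 0.3 rad of the tray's x at the start. Front face (x = 32): notch 20 deep, y -32 to -4, for the key. Home: front face on the back wall, origin at tray x = 97, y = 0 mm. Starts 130-165 mm left or right of the tray's centre line.
- rear_notch (a point): Middle of the mouth of the notched rack's rear notch, at its x = -32, y = 8 mm, 12 mm up. The notch is 22 mm deep, y -7 to 23, and takes the other rack's tongue. The rear face is flat on both sides of it, out to y = -48 and y = 48: push there.
- tongue_rack: White vial rack with a tongue; goes in second. Body 64 (x) x 96 (y) x 24 mm, rear face plain, 0.2-0.35 kg. Origin: centre of the body's underside; x = its front (tongue end), which enters first, within 0.3 rad of the tray's x at the start. Home: front face on the other rack, origin at tray x = 33, y = 0 mm, rear face flush (1 mm inside). Starts on the other side from the notched rack.
- tongue_tip (a point): Tip of the rounded tongue on the tongue rack, at its x = 52, y = 8 mm, 12 mm up. The tongue is 20 mm wide (y -2 to 18), 20 long, as high as the rack. In both racks 15 mm thick vials stand up to 44 mm above the bench, at least 3 mm in from every face. Racks start with origins 125 to 145 mm before the tray's mouth (tray x about -135) and slide easily (friction about 0.3).
- beaker: Bystander: open glass beaker, 68 mm across, 85 mm high; origin under its centre
- vial_jar: Bystander: small amber jar, 44 mm across, 55 mm high; origin under its centre
- wash_bottle: Bystander: white wash bottle, 64 mm across, body 155 mm high with a spout above to 205 mm that reaches 80 mm to its +y; origin under its centre
- flask: Bystander: amber flask with a long neck, 84 mm across, 175 mm high; origin under its centre
- measuring_cylinder: Bystander: glass measuring cylinder, foot 72 mm across, 195 mm high; origin under its centre
- reagent_bottle: Bystander: white capped bottle, 80 mm across, 170 mm high; origin under its centre
- spatula: Bystander: flat steel spatula, 170 mm long, lying on the bench along its own x; origin under it
Things that resemble listed ones, but are neither listed nor needed, are in the scene too. Leave any red look-alike of the notched_rack alone. Of the things that look like the tray, take the one that is farthest to the robot's left at the start.

How it is judged:
By the outcome, as a careful person would: the job done as asked, in the order asked, and still so for the second after the job is handed in, with the robot touching nothing.
It also fails if it takes over 72 s, if anything falls off the work surface, if the arm or the gripper's body presses on something with over 40 N, if the wrist force passes 120 N, or if a joint passes its speed limit or range.

## Working session

There is one attempt and no reset: what is moved stays moved. The work goes in short steps, Python scripts to look and compute and a shell command to move; the robot and the scene stay as the last step left them, time stands still between calls to the robot, and variables do not carry over. Pictures are saved under pics/ and viewed, about 8 in all and at most 12, crops included, and the job is handed in when it is done.

```bash
mkdir -p pics; ls; cat > h.py <<'E'
from cell import *
import numpy as np, cv2
def snap(n):
    s=snapshot(n); return s
def px(s,P):
    P=np.atleast_2d(P).astype(float); E=np.array(s["extrinsics"]); c=P@E[:3,:3].T+E[:3,3]
    a=np.c_[c[:,0]/-c[:,2], -c[:,1]/-c[:,2]]; r2=(a**2).sum(1,keepdims=True); a=a*(1+s["k1"]*r2)
    K=np.array(s["intrinsics"]); return a@K[:2,:2].T+K[:2,2]
def ground(s,uv,z=0.):
    K=np.array(s["intrinsics"]); uv=np.atleast_2d(uv).astype(float)
    d=(uv-K[:2,2])@np.linalg.inv(K[:2,:2]).T; a=d.copy()
    for _ in range(20): a=d/(1+s["k1"]*(a**2).sum(1,keepdims=True))
    E=np.array(s["extrinsics"]); R=E[:3,:3]; o=-R.T@E[:3,3]
    D=np.c_[a[:,0],-a[:,1],-np.ones(len(a))]@R
    z=np.broadcast_to(z,len(a)); return o+D*((z-o[2])/D[:,2])[:,None]
E
python3 - <<'E'
from h import *
np.set_printoptions(precision=1,suppress=True)
for n in("side","top"):
    s=snap(n); cv2.imwrite(f"pics/{n}0.png",cv2.resize(s["color"],(784,588),interpolation=cv2.INTER_CUBIC))
    E=np.array(s["extrinsics"]);print(n,-E[:3,:3].T@E[:3,3],s["k1"])
    for t in "tray notched_rack tongue_rack tray_key tray_funnel rear_notch tongue_tip beaker vial_jar wash_bottle flask measuring_cylinder reagent_bottle spatula".split():
        print(t,[(round(d["p"],2),d["bbox"],ground(s,[d["bbox"][0]+d["bbox"][2]/2,d["bbox"][1]+d["bbox"][3]/2],12)[0][:2]) for d in spot_in(t,n)][:4])
print(sense())
E
```

```text
pics
side [  -45.2 -1000.8  1121. ] -0.05066740200903955
tray [(0.61, [200.5, 279.9, 86.0, 71.5], array([ 227. , -264.8])), (0.58, [296.2, 178.3, 66.4, 48.2], array([635.4,  -5.3]))]
notched_rack [(0.83, [239.7, 174.6, 31.3, 28.6], array([460.2, 156.9])), (0.78, [196.8, 175.4, 32.8, 29.7], array([339.2, 212.8]))]
tongue_rack [(0.68, [281.6, 228.7, 36.9, 36.4], array([ 465.9, -125.7]))]
tray_key [(0.8, [291.1, 178.7, 74.2, 41.7], array([638.9,   7.5])), (0.67, [203.3, 280.5, 83.4, 74.9], array([ 227.5, -272.8]))]
tray_funnel [(0.72, [200.5, 281.4, 85.8, 72.5], array([ 224.3, -270.2])), (0.64, [294.9, 178.7, 64.7, 45.2], array([632.1,   2. ]))]
rear_notch [(0.95, [243.4, 173.2, 25.3, 31.5], array([462.1, 155.7]))]
tongue_tip [(0.74, [284.1, 229.0, 30.5, 35.9], array([ 464.1, -124.9]))]
beaker [(0.66, [303.8, 129.8, 17.4, 28.9], array([738. , 277.8]))]
vial_jar [(0.73, [392.6, 232.5, 15.6, 21.1], array([ 726.8, -245.1]))]
wash_bottle [(0.81, [366.9, 278.6, 51.6, 66.6], array([ 566.5, -429. ])), (0.2, [286.0, 231.2, 28.0, 33.2], array([ 464.1, -128.6]))]
flask [(0.96, [264.7, 96.1, 23.3,
[... 1698 characters left out ...]
34.1], array([654.3, 392.1]))]
measuring_cylinder [(0.79, [395.8, 78.2, 49.6, 49.3], array([ 714.9, -394. ])), (0.7, [185.5, 191.4, 42.6, 31.8], array([455.5, 154.6]))]
reagent_bottle [(0.74, [33.6, 164.2, 51.1, 40.7], array([520.9, 527.1]))]
spatula [(0.78, [398.3, 153.9, 29.1, 68.4], array([ 493.4, -360.2]))]
{'clock': 1.5, 'joint_positions': array([ 55.9,  14.8,  88. ,   0. ,  77.2, -11.6]), 'qd': array([ 0.1,  0.1,  0. , -0.1,  0.1, -0.1]), 'joint_torque': array([  0. , -44.6, -29.1,  -0. ,   0. ,  -0. ]), 'eef_pos': array([210. , 508.3, 231.3]), 'ee_rot': array([180. ,  -0. , 157.6]), 'ft_force': array([0.1, 0.1, 0.2]), 'wrist_torque': array([-0., -0., -0.]), 'opening': 85.451880372063}
```

```bash
python3 - <<'E'
from h import *
s=snap("top"); c=s["color"]; np.save("pics/top0.npy",c)
cv2.imwrite("pics/topcrop.png",cv2.resize(c[85:285,150:420],(0,0),fx=2.95,fy=2.95,interpolation=cv2.INTER_CUBIC))
E
```

```text
(no output)
```

View pics/topcrop.png

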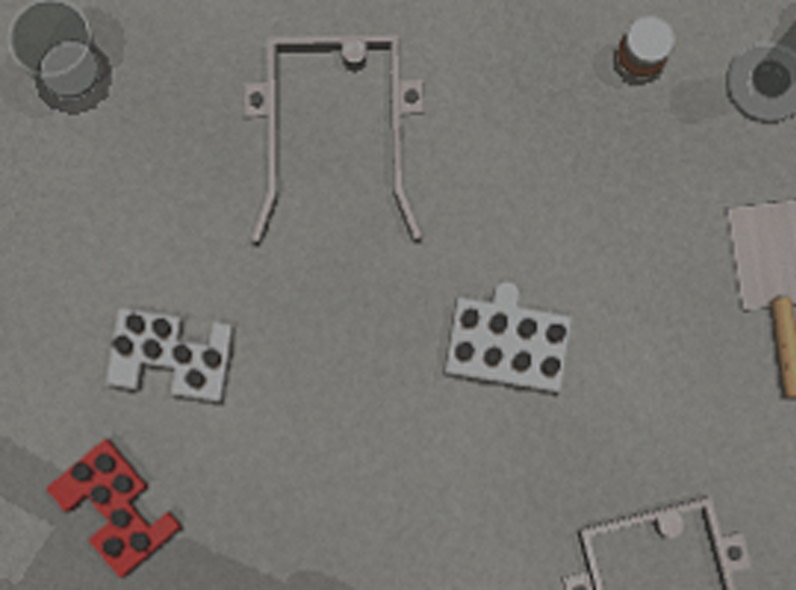

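View pics/side0.png

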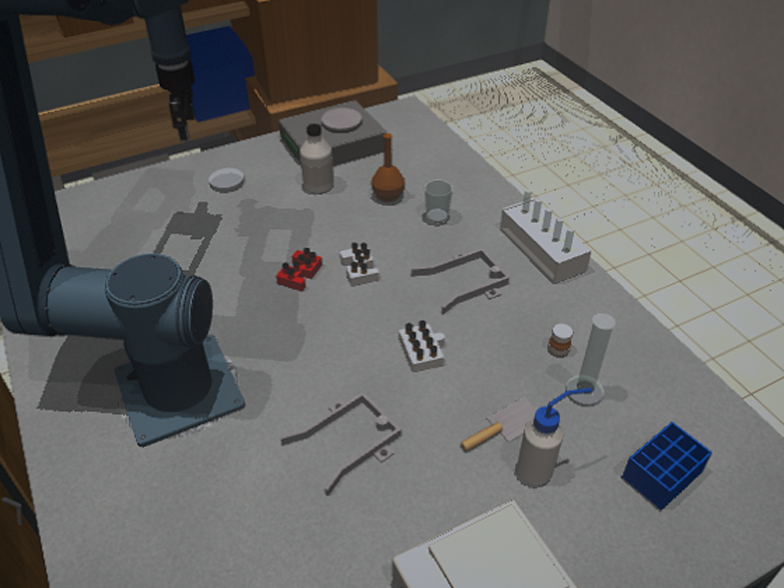

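```bash
cat > fit.py <<'E'
from h import *
from scipy.optimize import minimize
U=6
NR=np.array([(32,48),(32,-4),(12,-4),(12,-32),(32,-32),(32,-48),(-32,-48),(-32,-7),(-10,-7),(-10,23),(-32,23),(-32,48)],float)
arc=[(42+10*np.cos(a),8+10*np.sin(a)) for a in np.linspace(-np.pi/2,np.pi/2,9)]
TR=np.array([(-32,48),(-32,-48),(32,-48),(32,-2)]+arc+[(32,18),(32,48)],float)
TY=np.array([(-43,65),(0,50),(129,50),(129,-8),(121,-8),(111,-18),(121,-28),(129,-28),(129,-50),(0,-50),(-43,-65),(-43,-71.3),(0,-56),(135,-56),(135,56),(0,56),(-43,71.3)],float)
def W(p,L):
    c,s=np.cos(p[2]),np.sin(p[2]); return L@np.array([[c,s],[-s,c]])+p[:2]
def mask(s,p,L,z,roi):
    q=px(s,np.c_[W(p,L),np.full(len(L),z)]); q=((q-roi[:2]+.5)*U-.5)
    m=np.zeros(((roi[3]-roi[1])*U,(roi[2]-roi[0])*U),np.uint8)
    cv2.fillPoly(m,[np.round(q*16).astype(np.int32)],255,shift=4); return m
def fit(ss,p0,L,z,ring=5,ks=1):
    pre=[]
    for s in ss:
        q=px(s,np.c_[W(p0,L),np.full(len(L),z)]); lo=np.floor(q.min(0)-10).astype(int); hi=np.ceil(q.max(0)+10).astype(int)
        roi=np.r_[lo,hi]; f=(s["color"][lo[1]:hi[1],lo[0]:hi[0]]).astype(np.float32)
        f=f.min(2) if ks else f[...,2]*2-f[...,1]*1.0
        g=cv2.resize(f,None,fx=U,fy=U,interpolation=cv2.INTER_CUBIC); pre.append((s,roi,g))
    K=cv2.getStructuringElement(cv2.MORPH_ELLIPSE,(2*ring*U//3+1,)*2)
    def cost(v):
        p=np.array([v[0],v[1],v[2]/50]); t=0
        for s,roi,g in pre:
            m=mask(s,p,L,z,roi); r=cv2.dilate(m,K)>m
            t-=g[m>0].mean()-g[r].mean()
        return t
    best=None
    for d in (-8,0,8):
      for dx in(-8,8):
        v0=np.array([p0[0]+dx,p0[1],p0[2]*50+d])
        r=minimize(cost,v0,method="Nelder-Mead",options=dict(initial_simplex=v0+np.array([[0,0,0],[8,0,0],[0,8,0],[0,0,5]]),xatol=.1,fatol=.01))
        if best is None or r.fun<best.fun: best=r
    v=best.x; return np.array([v[0],v[1],v[2]/50]),best.fun
def rel(t,p):
    c,s=np.cos(t[2]),np.sin(t[2]); d=p[:2]-t[:2]; return np.array([c*d[0]+s*d[1],-s*d[0]+c*d[1],p[2]-t[2]])
E
cat > a.py <<'E'
from fit import *
np.set_printoptions(precision=3,suppress=True)
a,b=snap("top"),snap("side")
N=T=Y=None
for nm,ss in(("top",[a]),("side",[b]),("both",[a,b])):
    Y,c=fit(ss,np.array([598,12,0]),TY,20,4); print(nm,"tray",Y,c)
    n,c=fit(ss,np.array([455,150,-.1]),NR,24); print("notched",n,c,rel(Y,n))
    t,c=fit(ss,np.array([462,-127,-.1]),TR,24); print("tongue",t,c,rel(Y,t))
out=[]
for s,x0,y0,x1,y1 in((a,180,90,350,230),(b,220,160,380,280)):
    im=cv2.resize(s["color"][y0:y1,x0:x1],None,fx=4.6,fy=4.6,interpolation=cv2.INTER_CUBIC)
    for p,L,z in((Y,TY,20),(n,NR,24),(t,TR,24)):
        q=(px(s,np.c_[W(p,L),np.full(len(L),z)])-[x0,y0]+.5)*4.6-.5
        cv2.polylines(im,[np.round(q*8).astype(int).astype(np.int32)],True,(0,255,0),1,cv2.LINE_AA,3)
    out.append(im)
cv2.imwrite("pics/fa.png",out[0]);cv2.imwrite("pics/fb.png",out[1])
E
python3 a.py
```

```text
top tray [598.701  12.209   0.002] -32.23802185058594
notched [460.406 153.052  -0.167] -21.301849365234375 [-137.963  141.169   -0.17 ]
tongue [ 463.25  -129.903   -0.195] -20.75653076171875 [-135.785 -141.792   -0.198]
side tray [601.353  14.05    0.001] -26.75732421875
notched [429.816 162.342  -0.207] -22.694915771484375 [-171.456  148.386   -0.208]
tongue [ 516.809 -137.482   -0.172] -35.07854461669922 [ -84.627 -151.486   -0.172]
both tray [599.484  12.98    0.003] -54.84928894042969
notched [498.054 145.602  -0.138] -35.511474609375 [-101.073  132.894   -0.141]
tongue [ 463.581 -129.589   -0.192] -32.79523468017578 [-136.285 -142.204   -0.195]
```

View pics/fa.png

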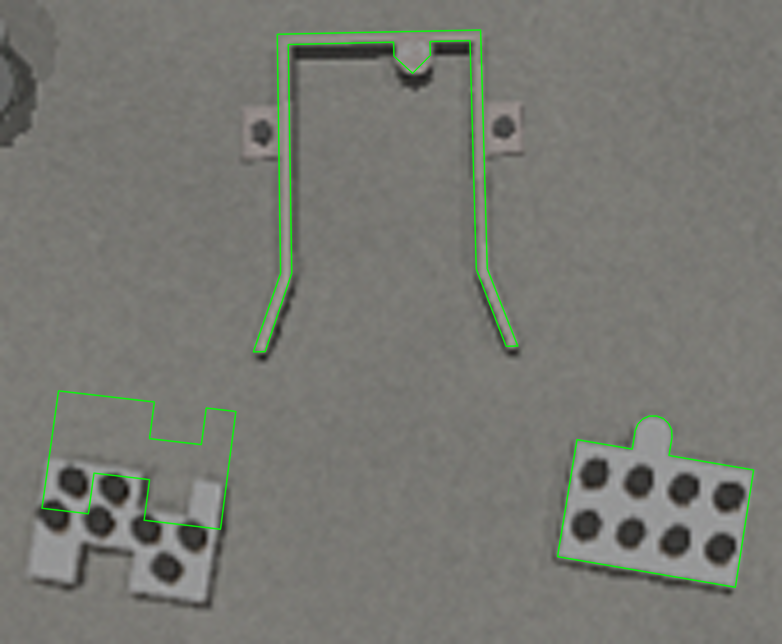

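View pics/fb.png

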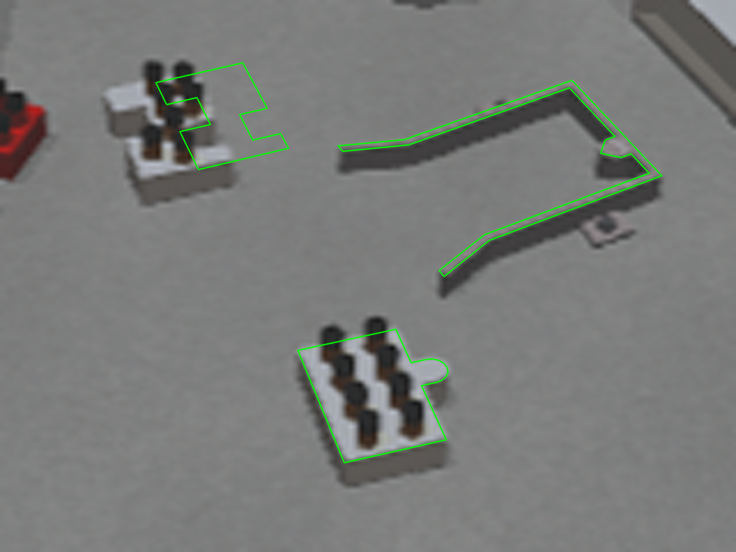

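```bash
python3 - <<'E'
import re
t=open("fit.py").read()
t=t.replace("        g=cv2.resize","        f=cv2.morphologyEx(f,cv2.MORPH_CLOSE,cv2.getStructuringElement(cv2.MORPH_ELLIPSE,(9,9))) if cl else f\n        g=cv2.resize").replace("ks=1)","ks=1,cl=0)")
open("fit.py","w").write(t)
E
python3 - <<'E'
from fit import *
a=snap("top")
Y=np.array([599.2,12.7,.003])
for p0 in((455,150,-.1),(450,152,-.15)):
    n,c=fit([a],np.array(p0),NR,24,cl=1); print(n,c,rel(Y,n))
t,c=fit([a],np.array((465,-130,-.15)),TR,24,cl=1); print(t,c)
im=cv2.resize(a["color"][180:240,180:250],None,fx=8,fy=8,interpolation=cv2.INTER_CUBIC)
q=(px(a,np.c_[W(n,NR),np.full(len(NR),24)])-[180,180]+.5)*8-.5
cv2.polylines(im,[np.round(q*8).astype(np.int32)],True,(0,255,0),1,cv2.LINE_AA,3)
cv2.imwrite("pics/fn.png",im)
# grasp points: tool pose: notched local (0,35.5), tongue local (0,-20)
print("grasp N",W(n,np.array([[0,35.5]])),"T",W(t,np.array([[0,-20.]])))
E
```

```text
[ 4.61124493e+02  1.53016783e+02 -1.63406039e-01] -30.19591522216797 [-137.65393565  140.73037756   -0.16640604]
[ 4.60989285e+02  1.53033448e+02 -1.62662835e-01] -30.209442138671875 [-137.78909336  140.74744813   -0.16566283]
[ 4.63678488e+02 -1.29658871e+02 -1.93928465e-01] -30.938522338867188
grasp N [[466.73838438 188.06483198]] T [[ 459.82418362 -149.28396568]]
```

View pics/fn.png

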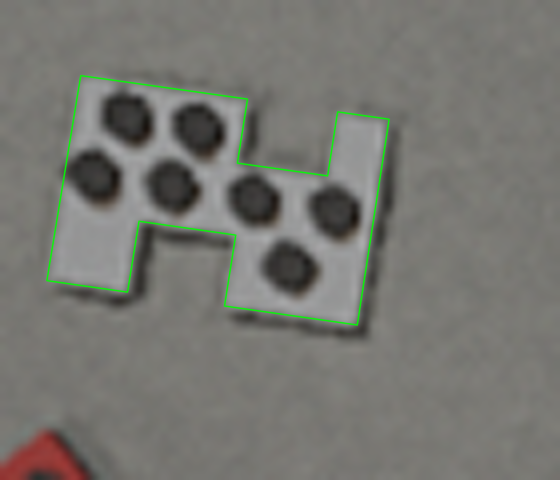

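The top view shows the white notched rack at px (208,205) with the fit outline right on it. The red look-alike is at px (188,257) and stays untouched. There are two trays, at px (263,131) and (380,298), and the first is farther left, so that one is the target. Its key, funnel and size match the fit.

```bash
python3 -m jog '[[25.67,-32.02,-10,0,0,-1.342,7.8],[25.67,-32.02,-10,0,0,-1.342,7.8],[25.67,-32.02,-10,0,0,-1.342,7.8],[25.67,-32.02,-10,0,0,-1.342,7.8],[25.67,-32.02,-10,0,0,-1.342,7.8],[25.67,-32.02,-10,0,0,-1.342,7.8],[25.67,-32.02,-10,0,0,-1.342,7.8],[25.67,-32.02,-10,0,0,-1.342,7.8],[25.67,-32.02,-10,0,0,-1.342,7.8],[25.67,-32.02,-10,0,0,-1.342,7.8]]' 20; python3 -m jog '[[0,0,0,0,0,0,7.8],[0,0,0,0,0,0,7.8]]'
```

```text
clock: 2.53
eef_pos: [464.3, 190.7, 132.5]
ee_rot: [180.0, -0.0, 85.6]
ft_force: [1.0, 0.2, 0.0]
opening: 77.8
clock: 2.7
eef_pos: [464.2, 190.6, 132.0]
ee_rot: [-179.9, 0.0, 85.7]
ft_force: [-1.3, 0.8, 0.2]
opening: 78.1
```

```bash
python3 -m jog '[[0.25,-0.25,-4,0,0,-0.087,7.8],[0.25,-0.25,-7,0,0,-0.087,7.8],[0.25,-0.25,-10,0,0,-0.087,7.8],[0.25,-0.25,-12,0,0,-0.087,7.8],[0.25,-0.25,-13,0,0,-0.087,7.8],[0.25,-0.25,-13,0,0,-0.087,7.8],[0.25,-0.25,-13,0,0,-0.087,7.8]]' 20; python3 -m jog '[[0,0,0,0,0,0,6.8],[0,0,0,0,0,0,6.2],[0,0,0,0,0,0,6.0],[0,0,0,0,0,0,6.0],[0,0,0,0,0,0,6.0],[0,0,0,0,0,0,6.0]]' 20
```

```text
clock: 3.28
eef_pos: [465.6, 190.9, 3.2]
ee_rot: [-180.0, -0.0, 81.1]
ft_force: [0.7, -0.3, 0.3]
opening: 77.9
clock: 3.78
eef_pos: [467.0, 190.6, 4.3]
ee_rot: [179.8, -0.1, 80.9]
ft_force: [-0.9, 2.7, 7.8]
opening: 63.2
```

```bash
python3 -m jog '[[0.2,-1,0,0,0,0.02,6.0],[0.5,-2.6,0,0,0,0.05,6.0],[0.8,-4.2,0,0,0,0.08,6.0],[1.1,-5.8,0,0,0,0.11,6.0],[1.4,-7.4,0,0,0,0.14,6.0],[1.8,-9.2,0,0,0,0.166,6.0],[2.2,-11,0,0,0,0.166,6.0],[2.5,-12.8,0,0,0,0.166,6.0],[2.72,-14.0,0,0,0,0.166,6.0],[2.72,-14.0,0,0,0,0.166,6.0]]'; python3 - <<'E'
from fit import *
np.set_printoptions(precision=3,suppress=True)
a=snap("top"); e=sense(); print(e["eef_pos"],e["ee_rot"],e["ft_force"],e["opening"])
im=a["color"][80:250,180:350]
cv2.imwrite("pics/g1.png",cv2.resize(im,None,fx=3.5,fy=3.5,interpolation=cv2.INTER_CUBIC))
E
```

```text
clock: 4.62
eef_pos: [495.1, 47.5, 4.4]
ee_rot: [179.8, 0.1, 90.4]
ft_force: [0.4, -3.1, 6.1]
opening: 63.5
[494.925  48.017   4.319] [179.769   0.085  90.377] [ 0.566 -3.944  6.893] 63.44733360784087
```

View pics/g1.png

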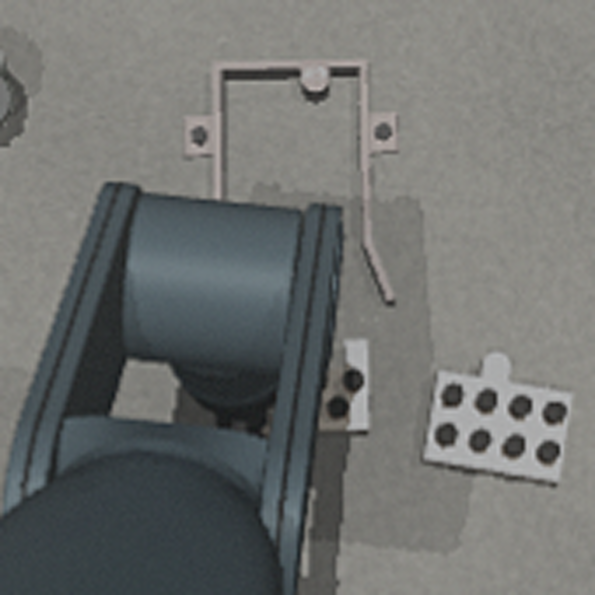

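```bash
python3 -m jog '[[0,0,0,0,0,0,7.4],[0,0,0,0,0,0,8],[0,0,0.5,0,0,0,8],[0,0,3,0,0,0,8],[0,0,6,0,0,0,8],[0,0,9,0,0,0,8],[-1,-0.5,10,0,0,0.12,8],[-2,-1,10,0,0,0.24,8],[-3,-2,10,0,0,0.36,8],[-4,-3,10,0,0,0.48,8]]' && python3 -m jog '[[-2.5,-0.5,0,0,0,1.09,5.8],[-2.5,-0.5,0,0,0,1.09,5.8],[-2.5,-0.5,0,0,0,1.09,5.8],[-2.5,-0.5,0,0,0,1.09,5.8],[-2.5,-0.5,0,0,0,1.09,5.8],[-2.5,-0.5,0,0,0,1.09,5.8],[-2.5,-0.5,0,0,0,1.09,5.8],[-2.5,-0.5,0,0,0,1.09,5.8],[-2.5,-0.5,0,0,0,1.09,5.8],[-2.5,-0.5,0,0,0,1.09,5.8]]' && python3 - <<'E'
from fit import *
np.set_printoptions(precision=3,suppress=True)
a,b=snap("top"),snap("side"); e=sense(); print(e["eef_pos"],e["ee_rot"],e["ft_force"],e["opening"])
Y=np.array([599.2,12.7,.003])
n,c=fit([a],np.array((494,11,0.)),NR,24,cl=1); print(n,c,rel(Y,n))
A=a["color"][80:250,180:350];B=b["color"][140:290,220:370]
cv2.imwrite("pics/g2.png",np.hstack([cv2.resize(A,(400,400),interpolation=2),cv2.resize(B,(400,400),interpolation=2)]))
E
```

```text
clock: 5.5
eef_pos: [452.4, 20.3, 103.4]
ee_rot: [180.0, 0.0, 118.4]
ft_force: [-0.8, -1.2, -0.1]
opening: 79.9
clock: 6.33
eef_pos: [427.7, 15.4, 102.9]
ee_rot: [180.0, -0.0, -179.4]
ft_force: [0.3, -0.0, -0.4]
opening: 58.4
[427.756  15.258 102.82 ] [ 179.996   -0.003 -179.734] [ 0.375 -0.665  0.098] 58.152727033819076
[497.103   2.634  -0.096] -10.51666259765625 [-102.127   -9.76    -0.099]
```

View pics/g2.png

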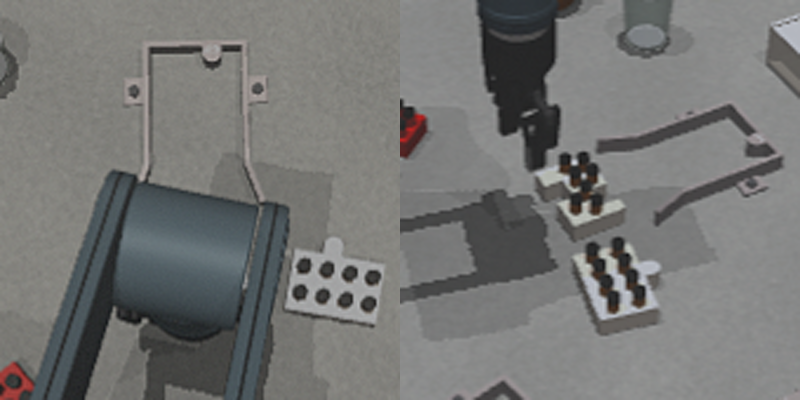

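```bash
python3 -m jog '[[0,-0.3,-3,0,0,0,5.8],[0,-0.3,-6,0,0,0,5.8],[0,-0.3,-9,0,0,0,5.8],[0,-0.3,-10.1,0,0,0,5.8],[0,-0.3,-10.1,0,0,0,5.8],[1,-0.3,-10.1,0,0,0,5.8],[2,-0.3,-10.1,0,0,0,5.8],[3,-0.3,-10.1,0,0,0,5.8],[3,-0.3,-10.1,0,0,0,5.8]]' && python3 -m jog '[[0.8,0,0,0,0,0,5.8],[1.6,0,0,0,0,0,5.8],[2.4,0,0,0,0,0,5.8],[3.2,0,0,0,0,0,5.8],[4,0,0,0,0,0,5.8],[4.8,0,0,0,0,0,5.8],[5.6,0,0,0,0,0,5.8]]'
```

```text
clock: 7.18
eef_pos: [462.5, 11.3, 3.3]
ee_rot: [-179.9, 0.4, -179.6]
ft_force: [-0.1, 0.1, 0.1]
opening: 57.9
clock: 7.77
eef_pos: [514.7, 12.0, 1.6]
ee_rot: [180.0, -0.0, -179.6]
ft_force: [-2.0, -1.1, 0.7]
opening: 57.7
```

```bash
python3 -m jog '[[0.6,0,0,0,0,0,5.8],[1.2,0,0,0,0,0,5.8],[1.8,0,0,0,0,0,5.8],[2.4,0,0,0,0,0,5.8],[3.0,0,0,0,0,0,5.8],[3.6,0,0,0,0,0,5.8]]' && python3 -m jog '[[0.6,0,0,0,0,0,5.8],[1.2,0,0,0,0,0,5.8],[1.8,0,0,0,0,0,5.8],[2.4,0,0,0,0,0,5.8],[3.0,0,0,0,0,0,5.8]]'; python3 - <<'E'
from fit import *
b=snap("side")
cv2.imwrite("pics/g3.png",cv2.resize(b["color"][140:290,220:370],(500,500),interpolation=2))
E
```

```text
clock: 8.27
eef_pos: [550.4, 12.0, 1.6]
ee_rot: [180.0, -0.0, -179.6]
ft_force: [-1.6, 0.7, -0.1]
opening: 57.7
clock: 8.68
eef_pos: [580.5, 12.0, 1.6]
ee_rot: [180.0, -0.0, -179.6]
ft_force: [-1.3, -0.2, -0.8]
opening: 58.1
```

View pics/g3.png

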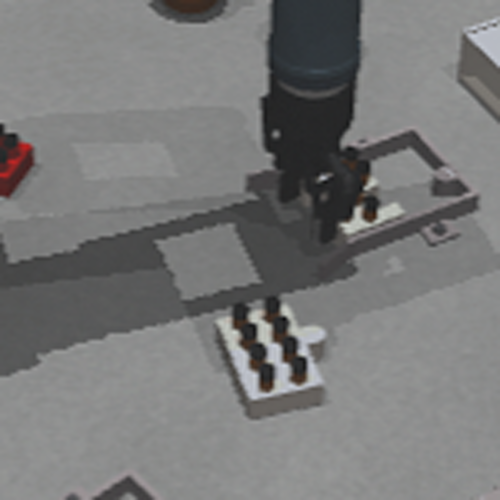

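```bash
python3 -m jog '[[0.6,0,0,0,0,0,5.8],[1.2,0,0,0,0,0,5.8],[1.8,0,0,0,0,0,5.8],[2.4,0,0,0,0,0,5.8],[3.0,0,0,0,0,0,5.8],[3.6,0,0,0,0,0,5.8],[4.2,0,0,0,0,0,5.8],[4.8,0,0,0,0,0,5.8],[5.4,0,0,0,0,0,5.8],[6.0,0,0,0,0,0,5.8]]' && python3 -m jog '[[0.2,0,0,0,0,0,5.8],[0.4,0,0,0,0,0,5.8],[0.6,0,0,0,0,0,5.8],[0.8,0,0,0,0,0,5.8],[1,0,0,0,0,0,5.8]]'
```

```text
clock: 9.57
eef_pos: [640.5, 12.0, 1.7]
ee_rot: [180.0, -0.0, -179.6]
ft_force: [-0.8, 0.3, 0.9]
opening: 57.9
clock: 9.98
eef_pos: [649.9, 12.0, 1.6]
ee_rot: [180.0, -0.0, -179.6]
ft_force: [-0.3, 0.1, 0.2]
opening: 57.9
```

```bash
python3 -m jog '[[0.1,0,0,0,0,0,5.8],[0.2,0,0,0,0,0,5.8],[0.3,0,0,0,0,0,5.8],[0.3,0,0,0,0,0,5.8]]' && python3 -m jog '[[0.1,0,0,0,0,0,5.8],[0.2,0,0,0,0,0,5.8],[0.3,0,0,0,0,0,5.8],[0.3,0,0,0,0,0,5.8]]'
```

```text
clock: 10.32
eef_pos: [652.5, 12.0, 1.6]
ee_rot: [180.0, -0.1, -179.6]
ft_force: [-3.2, 0.3, 1.0]
opening: 57.9
clock: 10.65
eef_pos: [652.6, 12.2, 1.1]
ee_rot: [180.0, -0.4, -179.6]
ft_force: [-10.6, -0.1, 3.6]
opening: 57.9
```

```bash
python3 -m jog '[[-1,0,0,0,0,0,5.8],[-2,0,2,0,0,0,5.8],[-3,0,6,0,0,0,5.8],[-6,0,10,0,0,-0.12,7],[-10,-3,11,0,0,-0.24,7.8],[-13,-6,11,0,0,-0.36,7.8],[-16,-9,11,0,0,-0.48,7.8],[-19,-12,11,0,0,-0.60,7.8],[-19,-16,11,0,0,-0.72,7.8],[-19,-16,11,0,0,-0.84,7.8]]' && python3 -m jog '[[0,0,0,0,0,-0.92,7.8],[0,0,0,0,0,-0.92,7.8],[0,0,0,0,0,-0.92,7.8],[0,0,0,0,0,-0.92,7.8],[0,0,0,0,0,-0.92,7.8],[0,0,0,0,0,-0.92,7.8],[0,0,0,0,0,-0.92,7.8],[0,0,0,0,0,-0.92,7.8],[0,0,0,0,0,-0.92,7.8]]'; python3 - <<'E'
from fit import *
np.set_printoptions(precision=3,suppress=True)
a=snap("top"); e=sense(); print(e["eef_pos"],e["ee_rot"])
Y,c=fit([a],np.array([599,12.5,0]),TY,20,4); print(Y,c)
n,c=fit([a],np.array((694,12,0.)),NR,24,cl=1); print(n,c,rel(Y,n))
E
```

```text
clock: 11.48
eef_pos: [464.9, -152.5, 112.7]
ee_rot: [-180.0, 0.2, 131.8]
ft_force: [1.1, -0.1, 0.8]
opening: 78.2
clock: 12.23
eef_pos: [466.6, -148.4, 112.1]
ee_rot: [179.9, 0.0, 79.5]
ft_force: [-0.7, 0.6, 0.6]
opening: 77.9
[ 466.503 -148.34   112.032] [179.907   0.03   79.645]
[599.537  12.593   0.003] -29.31078338623047
[695.876  10.899   0.011] -22.812820434570312 [96.334 -1.936  0.009]
```

```bash
python3 -m jog '[[-0.7,-0.3,-3,0,0,-0.013,7.8],[-0.7,-0.3,-6,0,0,-0.013,7.8],[-0.7,-0.3,-9,0,0,-0.013,7.8],[-0.7,-0.3,-11,0,0,-0.013,7.8],[-0.7,-0.3,-11,0,0,-0.013,7.8],[-0.7,-0.3,-11,0,0,-0.013,7.8]]' && python3 -m jog '[[0,0,0,0,0,0,6.8],[0,0,0,0,0,0,6.2],[0,0,0,0,0,0,6.0],[0,0,0,0,0,0,6.0],[0,0,0,0,0,0,6.0],[0,0,0,0,0,0,6.0]]' 20
```

```text
clock: 12.78
eef_pos: [458.5, -150.8, 1.2]
ee_rot: [-179.9, -0.0, 78.9]
ft_force: [1.0, -0.3, -0.3]
opening: 77.9
clock: 13.28
eef_pos: [460.1, -151.7, 3.1]
ee_rot: [179.8, 0.1, 78.8]
ft_force: [0.8, -0.5, 7.3]
opening: 63.3
```

```bash
python3 -m jog '[[0.2,1,0,0,0,0.02,6.0],[0.5,2.6,0,0,0,0.05,6.0],[0.8,4.2,0,0,0,0.08,6.0],[1.2,5.8,0,0,0,0.12,6.0],[1.6,7.4,0,0,0,0.16,6.0],[2.1,9.2,0,0,0,0.199,6.0],[2.6,11,0,0,0,0.199,6.0],[3.0,12.8,0,0,0,0.199,6.0],[3.44,14.1,0,0,0,0.199,6.0],[3.44,14.1,0,0,0,0.199,6.0]]' && python3 -m jog '[[0,0,0,0,0,0,6.0],[0,0,0,0,0,0,6.0]]'
```

```text
clock: 14.12
eef_pos: [495.0, -7.8, 3.1]
ee_rot: [179.8, -0.0, 90.3]
ft_force: [1.0, 3.7, 7.9]
opening: 63.4
clock: 14.28
eef_pos: [494.8, -8.9, 3.1]
ee_rot: [179.8, -0.0, 90.3]
ft_force: [1.1, 4.3, 8.0]
opening: 63.4
```

```bash
python3 -m jog '[[0,0,0,0,0,0,7.4],[0,0,0,0,0,0,8],[0,0,0.5,0,0,0,8],[0,0,3,0,0,0,8],[0,0,6,0,0,0,8],[0,0,9,0,0,0,8],[-1,0.5,10,0,0,0.12,8],[-2,1,10,0,0,0.24,8],[-4,1.5,10,0,0,0.36,8],[-7,2.3,10,0,0,0.48,8]]' && python3 -m jog '[[0,0,0,0,0,1.09,5.8],[0,0,0,0,0,1.09,5.8],[0,0,0,0,0,1.09,5.8],[0,0,0,0,0,1.09,5.8],[0,0,0,0,0,1.09,5.8],[0,0,0,0,0,1.09,5.8],[0,0,0,0,0,1.09,5.8],[0,0,0,0,0,1.09,5.8],[0,0,0,0,0,1.09,5.8],[0,0,0,0,0,1.09,5.8]]'; python3 - <<'E'
from fit import *
b=snap("side")
cv2.imwrite("pics/g4.png",cv2.resize(b["color"][140:290,220:370],(500,500),interpolation=2))
E
```

```text
clock: 15.12
eef_pos: [424.8, 12.3, 102.5]
ee_rot: [179.9, 0.1, 118.0]
ft_force: [-0.2, -0.9, 0.5]
opening: 80.0
clock: 15.95
eef_pos: [423.1, 12.9, 101.8]
ee_rot: [-180.0, -0.0, -179.6]
ft_force: [-0.4, -0.5, -0.2]
opening: 58.4
```

View pics/g4.png

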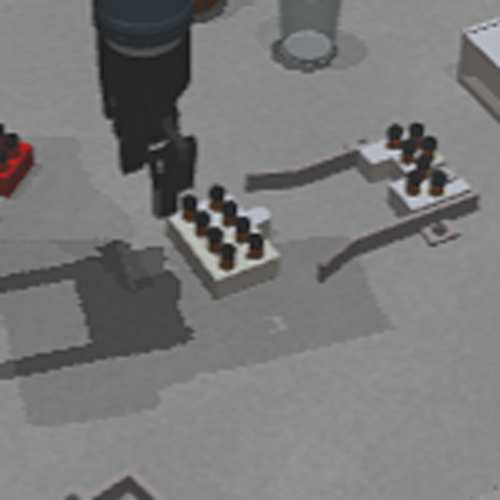

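```bash
python3 -m jog '[[0,0,-3,0,0,0,5.8],[0,0,-6,0,0,0,5.8],[0,0,-9,0,0,0,5.8],[0,0,-10,0,0,0,5.8],[0,0,-10,0,0,0,5.8],[1,0,-10,0,0,0,5.8],[2,0,-10,0,0,0,5.8],[3,0,-10,0,0,0,5.8],[3.6,0,-10,0,0,0,5.8]]' && python3 -m jog '[[0.7,0,0,0,0,0,5.8],[1.4,0,0,0,0,0,5.8],[2.1,0,0,0,0,0,5.8],[2.8,0,0,0,0,0,5.8],[3.5,0,0,0,0,0,5.8],[4.2,0,0,0,0,0,5.8],[4.9,0,0,0,0,0,5.8],[5.6,0,0,0,0,0,5.8]]' && python3 -m jog '[[0.6,0,0,0,0,0,5.8],[1.2,0,0,0,0,0,5.8],[1.8,0,0,0,0,0,5.8],[2.4,0,0,0,0,0,5.8],[3,0,0,0,0,0,5.8],[3.5,0,0,0,0,0,5.8]]'
```

```text
clock: 16.75
eef_pos: [462.5, 12.6, 3.0]
ee_rot: [-179.9, 0.2, -179.8]
ft_force: [-0.0, 0.1, 0.8]
opening: 58.1
clock: 17.42
eef_pos: [516.0, 13.0, 1.6]
ee_rot: [180.0, -0.0, -179.8]
ft_force: [-1.0, -0.4, 1.0]
opening: 58.0
clock: 17.92
eef_pos: [551.1, 12.9, 1.6]
ee_rot: [-180.0, 0.0, -179.8]
ft_force: [-1.2, 0.2, 1.1]
opening: 58.2
```

```bash
python3 -m jog '[[0.4,0,0,0,0,0,5.8],[0.8,0,0,0,0,0,5.8],[1.2,0,0,0,0,0,5.8],[1.6,0,0,0,0,0,5.8],[2,0,0,0,0,0,5.8],[2.4,0,0,0,0,0,5.8],[2.8,0,0,0,0,0,5.8],[3.2,0,0,0,0,0,5.8],[3.4,0,0,0,0,0,5.8]]' && python3 -m jog '[[0.1,0,0,0,0,0,5.8],[0.2,0,0,0,0,0,5.8],[0.3,0,0,0,0,0,5.8],[0.4,0,0,0,0,0,5.8],[0.4,0,0,0,0,0,5.8]]'
```

```text
clock: 18.67
eef_pos: [585.0, 12.9, 1.7]
ee_rot: [-180.0, 0.0, -179.8]
ft_force: [-1.1, -0.4, 0.1]
opening: 57.9
clock: 19.08
eef_pos: [588.5, 13.0, 1.7]
ee_rot: [-180.0, 0.0, -179.8]
ft_force: [-1.8, 0.9, -0.2]
opening: 58.4
```

```bash
python3 -m jog '[[0.1,0,0,0,0,0,5.8],[0.2,0,0,0,0,0,5.8],[0.3,0,0,0,0,0,5.8],[0.4,0,0,0,0,0,5.8],[0.4,0,0,0,0,0,5.8],[0.4,0,0,0,0,0,5.8]]'
```

```text
clock: 19.58
eef_pos: [588.7, 13.2, 0.9]
ee_rot: [180.0, -0.4, -179.8]
ft_force: [-9.8, -0.6, 5.1]
opening: 58.1
```

```bash
python3 -m jog '[[-1,0,0.1,0,0,0,5.8],[-3,0,0.3,0,0,0,5.8],[-6,0,3,0,0,0,5.8],[-10,0,7,0,0,0,5.8],[-13,2,11,0,0,0,5.8],[-16,6,15,0,0,0,5.8],[-16,10,18,0,0,0,5.8],[-16,14,18,0,0,0,5.8],[-16,18,18,0,0,0,5.8],[-16,22,18,0,0,0,5.8]]'; python3 - <<'E'
from fit import *
np.set_printoptions(precision=3,suppress=True)
a,b=snap("top"),snap("side"); Y,c=fit([a],np.array([599,12.5,0]),TY,20,4); print(Y,c)
n,c=fit([a],np.array((695,12,0.)),NR,24,cl=1); print(n,c,rel(Y,n))
t,c=fit([a],np.array((632,12,0.)),TR,24,cl=1); print(t,c,rel(Y,t))
A=a["color"][80:180,210:310];B=b["color"][160:250,280:370]
cv2.imwrite("pics/g5.png",np.hstack([cv2.resize(A,(400,400),interpolation=2),cv2.resize(B,(400,400),interpolation=2)]))
E
```

```text
clock: 20.42
eef_pos: [434.7, 198.1, 180.6]
ee_rot: [179.9, 0.3, -179.9]
ft_force: [1.2, 0.0, -0.9]
opening: 58.0
[599.546  12.53    0.003] -23.288803100585938
[700.717  10.347  -0.   ] -13.220230102539062 [101.164  -2.487  -0.003]
[631.137  14.095   0.016] -18.285293579101562 [31.595  1.47   0.013]
```

View pics/g5.png

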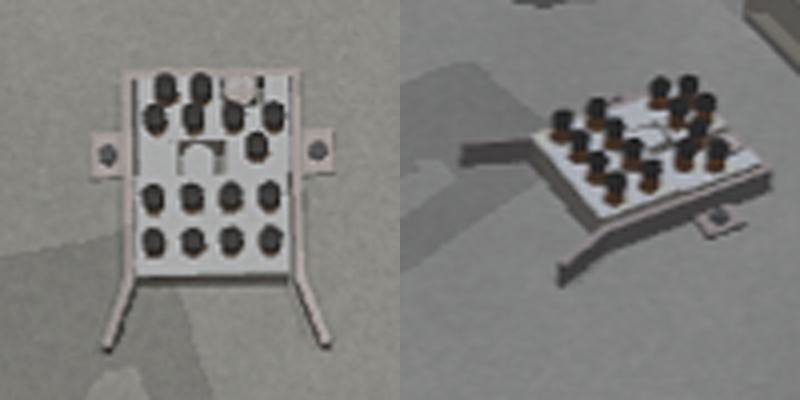

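```bash
python3 -c "
from cell import *
print(job_done(), sense()['clock'])"
```

```text
the job is handed in; nothing more can be done
the job is handed in; nothing more can be done
```

I loaded both racks into the left-hand tray, notched rack first, then the tongue rack, and handed the job in at about 20.5 s on the robot's clock. I held each rack by its front and rear faces, slid it across the bench to the mouth, and pushed it home with two fingers on its rear face. The red rack, the second tray and the other things were left alone.

**Last checks:**
- **Hard stops:** the notched rack stopped with the tool at x = 652.5 mm and the tongue rack at 588.7 mm. They are 63.8 mm apart, against a 64 mm rack body. The push force rose to about 10 N each time, and no reading at the end of a move was above 11 N.
- **Pictures:** the final top and side views show the key in the front notch, the tongue in the rear notch and the last rack level with the side-wall ends. All the vials are upright and the gripper is well clear.

**Check that disagreed:** the outline fit on the final top picture put the notched rack at tray x = 101 mm, beyond the back wall's limit of 97. The touching white racks blur that fit, so I relied on the earlier fit of 96.3 mm and the contact stops instead. For the tongue rack the same fit gave x = 31.6 mm (home is 33) and a 0.013 rad turn, from an equally poor match.

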